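# Wedge the springy front edge of a stirring hotplate

### The arm

A 7-joint arm with a two-finger parallel gripper is mounted at the origin on the work surface. World frame = base frame: x ahead of the robot, y to its left, z up, the work surface at z = 0. Lengths are in mm, angles in rad, forces in N, time in s.
With the tool pointing down it reaches from about 400 to 875 mm from the base axis. Payload 4.4 kg.
Tool frame: the origin (TCP) lies midway between the tips of the shut fingers; the grasp point (between the pads) lies ctrl.grip_depth behind it (ctrl.grip_depth is the distance from the TCP to the grasp point, in mm); z points along the fingers, y is the line along which they close (so a half turn about z gives the same grasp; the last joint's range is limited). The gripper opens to 85 mm and grips with 20 to 120 N. Pads are 22 mm wide; open, the fingers measure 114 mm over their backs; the gripper's body (76 mm by 85 mm) begins 54 mm behind the grasp point. The pads swing forward as they close: fully open they stand 13 mm farther back than shut.
Start: joints at [1.214, 0.628, 0.038, 1.517, -0.027, 0.996, -0.02], TCP at [186.395, -622.716, 231.313] pointing down, gripper open.
Joint ranges: [-3.06, 3.06], [-0.37, 2.12], [-1.25, 1.32], [0.18, 2.47], [-1.1, 4.24], [0.23, 1.98], [-2.94, 2.94]. Speed limits (rad/s): [2.57, 2.57, 3.14, 3.14, 3.14, 3.14, 3.14].

### API

Orientations are given as [roll, pitch, yaw] about the fixed x, y, z axes, in that order (R = Rz(yaw) Ry(pitch) Rx(roll)).
In Python, from cell import ctrl gives the robot as it stands.
- The arm moves only by the tool carry_out, never from a script. Its argument "deltas" is one flat list of numbers, 7 for each row, row after row: the turn, a rotation vector about the tool's x, y, z in degrees, then the shift along the tool's x, y, z in m, then the closure, from -1 (fully open) to 1 (shut). In form: [wx, wy, wz, dx, dy, dz, claw, wx, wy, wz, dx, dy, dz, claw, ...]. A call has 1 to 12 rows; each row shifts and turns the commanded pose from where the row before left it, along the tool's axes as they then stand; what a row does not reach is not made up. A row lasts 1/8 s, in which the tool goes at most 62.5 mm and 10.7 degrees, less where a joint would pass 70% of its speed; a pose out of reach is approached as far as the arm can. A call with a gripper value outside its range is refused whole. The fingers move at their own pace and stop on an object; the grip force is fixed at half the most. Time passes only in rows, so rows that do not move let the fingers close. It gives the time, the measured TCP pose, the force, the opening and the grip force at its end, in the units of the state.
- ctrl.read_state(): the state, without advancing time (a new reading comes with each control period).
- ctrl.get_image(name): name is "side" or "top"; returns the picture (480x640x3 uint8, red, green, blue); there is no depth.
- ctrl.calibration(name): a dict with "mtx" (3x3 intrinsics, pixels), "distortion" ([k1, k2, p1, p2, k3] as OpenCV has them; the pictures are not rectified), "R" (3x3) and "t" (3): a world point X has camera coordinates R X + t. Camera axes: x right, y down, z forward; pixel columns grow to the right and rows downward; lengths in mm; the calibration is good to about 2 mm. A picture is of the moment at which its call begins. calibration takes no time and is no camera call.
- ctrl.finish_job(): hands the job in; it is judged then, once.
The state is a dict: "clock": time; "qpos": joint angles; "qd": joint speeds; "tau": joint torques, N m; "eef_pos": TCP position; "tool_rot": TCP orientation; "force": force on the tool from outside, world axes, zero at the start; "torque": the same for the moment, N m; "width": finger opening in mm; "gripper_force": force on a finger pad.
Only numpy, scipy, OpenCV 4.12 (cv2) and the standard library are available. Lean on these libraries where they do the work, as an engineer would, in place of code of your own. Each camera call takes 0.05 s, during which the arm holds its last target. There are 200 camera calls.

### The job

The stirring hotplate rocks on its soft feet. Take the orange levelling wedge by its grip block, slide its thin end straight in under the middle of the hotplate's front edge, flat on the bench, and push until it jams tight and carries part of the load, but do not force it so that it jacks the hotplate up. Then let go and leave it there, without leaning the gripper on the hotplate or shifting the bottles.

Things in the scene. Friction and masses are not known exactly. Their poses are not given: they have to be found in the camera images.
- wedge: Loose orange plastic wedge, about 90 g, lying flat on the bench. Origin on its underside, below the centre of the upright grip block (28 mm long in x, 30 mm wide in y, 42 mm high). From the block's front face (x = 14 mm) a ramp 34 mm wide runs along +x, its top falling evenly from 20.8 mm high there to 4 mm at the thin end (x = 119 mm), a slope of 0.16. z up.
- wedge_tip (a point): Middle of the lower edge of the wedge's thin end (x = 119 mm in the wedge's frame), axes as the wedge.
- hotplate_base: Grey stirring hotplate, round white plate, blue front, two black knobs (10 mm proud), yellow mark at the middle of its front edge; 190 mm wide (y), 220 mm deep (x), 77 mm high, fixed. Origin on the bench (z = 0) right below the middle of the front edge; +x points into the hotplate square to the edge, the way the wedge must go. It is tight once it carries 5.5 to 16 N; over 22 N is forcing it.
- sample_a: Amber sample jar with white cap, 42 mm across, 85 mm high, standing in front of the hotplate on its +y side, clear of the wedge's way in. Origin at the centre of its underside. Leave alone.
- sample_b: Amber sample jar like the other, standing beside the hotplate's other flank, on its -y side. Origin at the centre of its underside. Leave alone.
- wash_bottle: White bottle with red cap, 52 mm across, 110 mm high, standing behind the wedge's grip block. Origin at the centre of its underside. Leave alone.
- edge_mid (a point): Nominal middle of the front edge's underside, 11 mm above the bench, fixed to the base, axes alike. The true edge (round steel, 9 mm thick) rides on soft feet: its gap is 8 to 14 mm, hidden, by its unknown weight (2.5 to 13.5 kg). Lifting it takes about 10 N per mm. Pushing takes about 1.1 to 1.9 times the load on the wedge: a level push of 12 to 16 N makes it tight; friction then holds it.
Not all that is in view belongs to the job. Several things have the shape of the wedge; the one meant has the colours described above.

How it is judged:
By the outcome, as a careful person would: the job done as asked, in the order asked, and still so for the second after the job is handed in, with the robot touching nothing.
It also fails if it takes over 53 s, if anything falls off the work surface, if the arm or the gripper's body presses on something with over 40 N, if the wrist force passes 120 N, or if a joint passes its speed limit or range.

## Working session

There is one attempt and no reset: what is moved stays moved. The work goes in short steps, Python scripts to look and compute and a tool call to move; the robot and the scene stay as the last step left them, time stands still between calls to the robot, and variables do not carry over. Pictures are saved under pics/ and viewed, at most 10 in all, crops included, and the job is handed in when it is done.

Besides the shell and the picture viewer there is one more tool, called after ">>>" by a JSON object that holds its "method" and its "body". carry_out: Moves the arm, as the interface text tells. Its arguments: {"type":"object","properties":{"deltas":{"type":"array"}},"required":["deltas"]}

```bash
mkdir -p pics; ls; python3 - <<'E'
from cell import ctrl
import cv2
for n in("top","side"):
    im=ctrl.get_image(n); cv2.imwrite(f"pics/{n}0.png",im[:,:,::-1])
    c=ctrl.calibration(n); print(n,c)
print(ctrl.read_state(),ctrl.grip_depth)
E
```

```text
pics
top {'mtx': array([[444.68900653,   0.        , 315.4293404 ],
       [  0.        , 444.68900653, 233.72447536],
       [  0.        ,   0.        ,   1.        ]]), 'distortion': array([0.01507065, 0.        , 0.        , 0.        , 0.        ]), 'R': array([[-0.02361186, -0.99949483, -0.02127362],
       [-0.9899257 ,  0.02634678, -0.13911492],
       [ 0.13960514,  0.01777454, -0.99004771]]), 't': array([-117.77534034,  574.60244309,  942.41136766])}
side {'mtx': array([[617.6466071 ,   0.        , 310.58239495],
       [  0.        , 617.6466071 , 238.84058608],
       [  0.        ,   0.        ,   1.        ]]), 'distortion': array([0.06463362, 0.        , 0.        , 0.        , 0.        ]), 'R': array([[ 0.99760763, -0.06628483,  0.01963027],
       [-0.0283799 , -0.65161415, -0.75801951],
       [ 0.06303655,  0.75564894, -0.65193641]]), 't': array([-592.43808671,  -41.95431245, 1346.21943689])}
{'clock': 0.1, 'qpos': array([ 1.21422871,  0.62925167,  0.03844785,  1.51828013, -0.02701098,
        0.99631466, -0.02000019]), 'qd': array([-1.67182704e-03, -2.19070675e-03,  9.65035761e-06, -2.70727719e-03,
       -4.73345090e-04,  3.56341998e-04,  5.56881106e-04]), 'tau': array([ 2.91544507e-03, -5.64534938e+01,  1.23044439e+00, -1.93973762e+01,
        1.13161089e-02,  5.40777342e-03, -3.25535737e-06]), 'eef_pos': array([ 186.21322853, -622.15850963,  230.4785067 ]), 'tool_rot': array([-3.13985679e+00,  1.04780365e-05,  2.90758691e-01]), 'force': array([-1.30721857, -0.1003976 ,  0.68381212]), 'torque': array([ 0.01715322, -0.05928894, -0.00203678]), 'gripper_force': 0.0, 'width': 85.1203170466036} 18.700000000000003
```

View pics/top0.png

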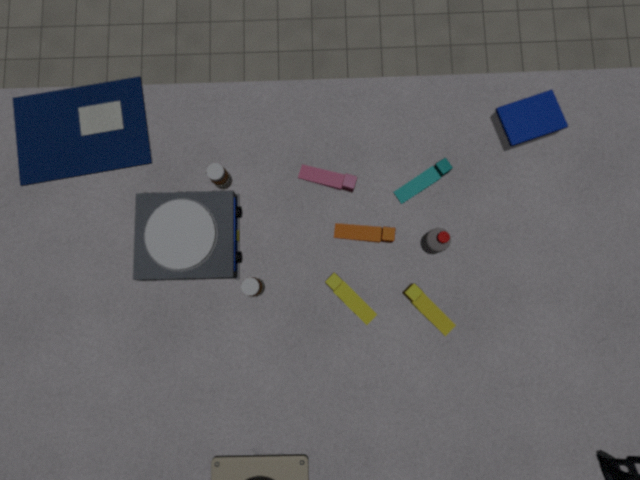

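View pics/side0.png

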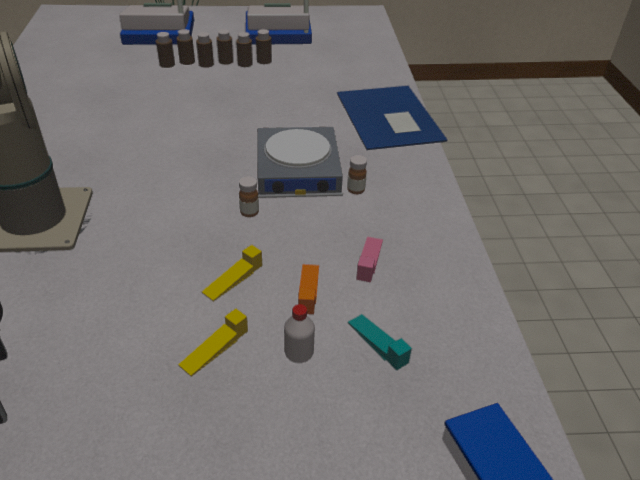

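The top view shows the orange wedge at (364,233) with its block at (388,234) and its thin end at (335,232), pointing left at the hotplate. The hotplate's front edge is near column 239 and the wash bottle is at (438,240). Look-alikes are pink (328,178), teal (422,181), yellow (351,298) and yellow (429,309). Only (364,233) is orange. I'll confirm with an enlarged crop.

```bash
cat > h.py <<'E'
import numpy as np,cv2
from cell import ctrl
def ray(n,px):
    c=ctrl.calibration(n)
    u=cv2.undistortPoints(np.array(px,float).reshape(-1,1,2),c["mtx"],c["distortion"]).reshape(-1,2)
    d=np.c_[u,np.ones(len(u))]@c["R"]; return -c["R"].T@c["t"],d
def onz(n,px,z):
    o,d=ray(n,px); return o+d*((z-o[2])/d[:,2])[:,None]
def two(pt,ps):
    o1,d1=ray("top",[pt]);o2,d2=ray("side",[ps]);A=np.c_[d1[0],-d2[0]]
    s=np.linalg.lstsq(A,o2-o1,rcond=None)[0];a=o1+s[0]*d1[0];b=o2+s[1]*d2[0];return (a+b)/2,np.linalg.norm(a-b)
def proj(n,P):
    c=ctrl.calibration(n);return cv2.projectPoints(np.array(P,float).reshape(-1,3),cv2.Rodrigues(c["R"])[0],c["t"],c["mtx"],c["distortion"])[0].reshape(-1,2)
E
python3 - <<'E'
from h import *
t=cv2.imread("pics/top0.png");s=cv2.imread("pics/side0.png")
a=cv2.resize(t[205:265,325:405],(400,300),interpolation=cv2.INTER_CUBIC)
b=cv2.resize(t[182:242+50,190:190+147],(400,300),interpolation=cv2.INTER_CUBIC)
c=cv2.resize(s[150:225,250:350],(400,300),interpolation=cv2.INTER_CUBIC)
d=cv2.resize(s[255:330,260:360],(400,300),interpolation=cv2.INTER_CUBIC)
cv2.imwrite("pics/m1.png",cv2.convertScaleAbs(np.vstack([np.hstack([a,b]),np.hstack([c,d])]),alpha=1.5))
for n,im in(("top",t),("side",s)):
    hsv=cv2.cvtColor(im,cv2.COLOR_BGR2HSV)
    m=cv2.inRange(hsv,(5,150,60),(18,255,255))
    k,l,st,ce=cv2.connectedComponentsWithStats(m)
    for i in range(1,k):
        if st[i,4]>100:
            r=cv2.minAreaRect(cv2.findContours((l==i).astype(np.uint8),0,2)[0][0]);print(n,st[i],ce[i].round(1),cv2.boxPoints(r).round(1).tolist())
            cn=cv2.findContours((l==i).astype(np.uint8),0,1)[0][0]; print(cv2.approxPolyDP(cn,1.5,True).reshape(-1,2).tolist())
    y=cv2.inRange(hsv,(18,100,60),(35,255,255)); k,l,st,ce=cv2.connectedComponentsWithStats(y)
    print([(st[i].tolist(),ce[i].round(2).tolist()) for i in range(1,k) if st[i,4]>5])
    bl=cv2.inRange(hsv,(105,120,30),(130,255,255)); k,l,st,ce=cv2.connectedComponentsWithStats(bl)
    print([(st[i].tolist(),ce[i].round(2).tolist()) for i in range(1,k) if st[i,4]>8])
E
```

```text
top [335 224  60  18 797] [364.1 232.6] [[334.20001220703125, 237.8000030517578], [335.29998779296875, 223.60000610351562], [394.1000061035156, 228.10000610351562], [393.1000061035156, 242.3000030517578]]
[[335, 236], [376, 241], [382, 239], [391, 241], [393, 239], [393, 228], [382, 229], [336, 224]]
[([237, 231, 2, 10, 18], [237.56, 235.06]), ([326, 273, 51, 51, 874], [350.36, 298.31]), ([405, 284, 50, 52, 904], [429.12, 309.13])]
[([14, 77, 137, 108, 9912], [78.35, 132.52]), ([497, 90, 70, 56, 2433], [531.09, 117.6]), ([233, 197, 4, 75, 197], [234.57, 233.17])]
side [299 265  20  49 733] [308.4 286.5] [[296.8999938964844, 311.79998779296875], [301.5, 263.70001220703125], [318.6000061035156, 265.29998779296875], [314.1000061035156, 313.3999938964844]]
[[303, 265], [299, 303], [306, 306], [307, 312], [312, 313], [318, 266]]
[([295, 190, 11, 5, 46], [299.85, 191.7]), ([202, 245, 60, 56, 1246], [235.19, 272.96]), ([178, 308, 70, 68, 1669], [216.04, 342.29])]
[([185, 11, 8, 23, 95], [189.71, 21.51]), ([246, 12, 12, 32, 110], [250.85, 31.36]), ([269, 25, 43, 19, 521], [290.17, 35.86]), ([120, 30, 58, 14, 602], [144.55, 35.89]), ([338, 86, 108, 63, 3857], [387.69, 116.47]), ([265, 178, 71, 13, 550], [300.04, 183.39]), ([445, 403, 108, 77, 4778], [494.86, 445.95])]
```

View pics/m1.png

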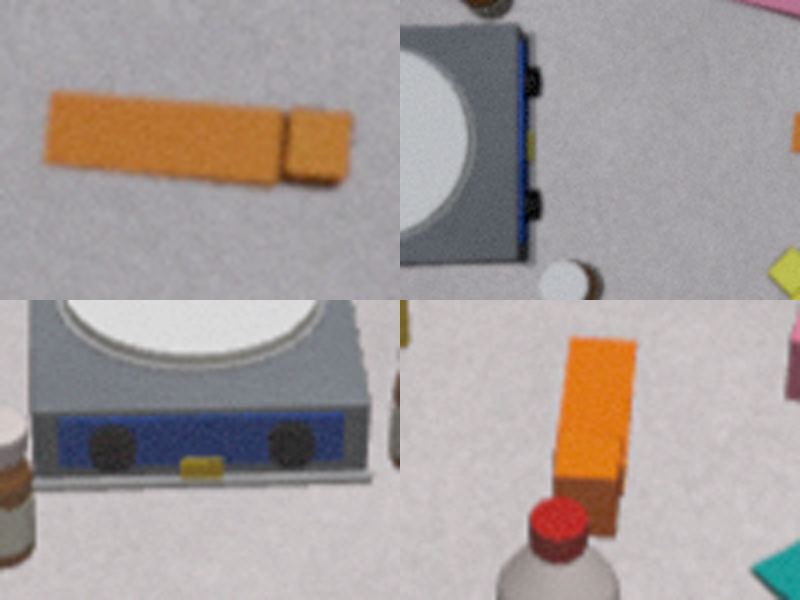

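The crop confirms it: an orange wedge with its grip block on the right and its thin end on the left. The hotplate's steel front edge runs in the side view from (258.8,196.2) to (342.5,193.8), with the yellow mark at (300,191.7). Next I'll turn these into poses.

```bash
python3 - <<'E'
from h import *
np.set_printoptions(precision=1,suppress=True)
t=cv2.imread("pics/top0.png");s=cv2.imread("pics/side0.png")
# hotplate body outline: dark + disc, filled hull of top view
hsv=cv2.cvtColor(t,cv2.COLOR_BGR2HSV)
g=cv2.cvtColor(t,cv2.COLOR_BGR2GRAY)
m=((g<82)).astype(np.uint8); m[:, :128]=0;m[:,245:]=0;m[:185]=0;m[290:]=0
m=cv2.morphologyEx(m,cv2.MORPH_OPEN,np.ones((9,9)))
c=max(cv2.findContours(m,0,1)[0],key=cv2.contourArea)
b=cv2.boxPoints(cv2.minAreaRect(c));print("box",b)
P=onz("top",b,77);print(P,[np.linalg.norm(P[i]-P[i-1]) for i in range(4)],[np.degrees(np.arctan2(*(P[i]-P[i-1])[[1,0]])) for i in range(4)])
print("mark two",two((237.56,235.06),(299.85,191.7)))
e=onz("side",[(258.8,196.0),(342.5,193.6)],15.5);print("rod",e,e.mean(0),np.linalg.norm(e[1]-e[0]),np.degrees(np.arctan2(*(e[1]-e[0])[[1,0]])))
# bright steel rod peak per column
def frac(x):return x
pts=[]
for x in range(266,336):
    col=cv2.GaussianBlur(s,(3,3),0)[185:202,x].mean(1); 
    if x%14==0: print(x,col.round().astype(int))
# wedge ramp outline
hs=cv2.cvtColor(t,cv2.COLOR_BGR2HSV);w=cv2.inRange(hs,(5,150,60),(18,255,255))
yy,xx=np.where(w[:,338:374]);up=[(x,np.where(w[:,x])[0].min()-.5) for x in range(340,374)];lo=[(x,np.where(w[:,x])[0].max()+.5) for x in range(340,374)]
for L in(up,lo):
    k=np.polyfit(*np.array(L).T,1);q=[(334.5,np.polyval(k,334.5)),(381,np.polyval(k,381))]
    A=onz("top",q[:1],4)[0];B=onz("top",q[1:],20.8)[0];print("ramp",A,B,np.linalg.norm((A-B)[:2]),np.degrees(np.arctan2(*(A-B)[[1,0]])))
bt=[(325+p/5-.4,205+q/5-.4) for p,q in((288,108),(352,112),(347,178),(288,179))];Q=onz("top",bt,42);print("block",Q,Q.mean(0))
st=onz("side",[(292.5/1*0+260+570/4-.4,255+338/4-.4),(260+636/4-.4-100,0)][:1],4);print("side tip corners",onz("side",[(302.1-100*0,264.2),(318.6,264.9)],4)) 
for n,(u,v),z in(("wash",(443,237),110),("a",(251.5,287),85),("b",(217,172),85)):print(n,onz("top",[(u,v)],z))
E
```

```text
box [[134. 191.]
 [241. 191.]
 [241. 280.]
 [134. 280.]]
[[669.8 257.3  77. ]
 [663.4  25.4  77. ]
 [472.3  25.4  77. ]
 [478.  250.9  77. ]] [np.float64(191.8959721602576), np.float64(231.97008902027184), np.float64(191.02129605517231), np.float64(225.48071987229818)] [np.float64(1.9188481520335932), np.float64(-91.59713952161624), np.float64(179.98625375733567), np.float64(88.55187125287047)]
mark two (array([573.2,  42.3,  27.7]), np.float64(2.8593248342043))
rod [[479.   45.7  15.5]
 [669.9  47.3  15.5]] [574.4  46.5  15.5] 190.95756132469856 0.46612379323655684
266 [ 45  44  43  44  44  44  46  49  59  78  91  89  93 113 127 130 129]
280 [ 32  30  30  31  31  30  31  38  58  85  93  88  99 119 129 130 130]
294 [ 43  43  43  44  47  50  52  55  67  83  85  87 108 127 131 131 131]
308 [ 44  44  44  43  44  46  49  60  79  91  88  94 114 128 131 131 131]
322 [ 30  31  31  31  30  30  35  57  85  93  87  99 119 129 130 130 131]
ramp [ 599.  -175.8    4. ] [ 584.8 -279.4   20.8] 104.52805362708395 82.19883416797423
ramp [ 568.4 -174.9    4. ] [ 552.5 -277.9   20.8] 104.26432042630391 81.21037012983248
block [[ 583.8 -279.3   42. ]
 [ 581.3 -307.2   42. ]
 [ 552.2 -303.6   42. ]
 [ 552.4 -277.9   42. ]] [ 567.4 -292.    42. ]
side tip corners [[ 565.1 -172.3    4. ]
 [ 598.3 -175.9    4. ]]
wash [[ 547.8 -392.   110. ]]
a [[457.    2.1  85. ]]
b [[704.7  75.6  85. ]]
```

```bash
python3 - <<'E'
from h import *
np.set_printoptions(precision=1,suppress=True)
t=cv2.imread("pics/top0.png");s=cv2.imread("pics/side0.png")
g=s.mean(2)
L=[]
for x in range(264,338):
    c=g[190:204,x]; i=np.where(c<110)[0].max(); L.append((x,190+i+(110-c[i])/(c[i+1]-c[i])))
L=np.array(L);k=np.polyfit(*L.T,1);k=np.polyfit(*L[abs(L[:,1]-np.polyval(k,L[:,0]))<.6].T,1)
E=onz("side",[(x,np.polyval(k,x)) for x in(259,342.4)],13);print("rod low",E,np.degrees(np.arctan2(*(E[1]-E[0])[[1,0]])))
# side: ends of the rod
for r in(194,195,196):print(r,g[r,252:264].round(),g[r-2,336:348].round())
g=t.mean(2)
for r0,nm in((191,"far"),(278,"near")):
    M=[]
    for x in range(145,230):
        c=g[r0-8:r0+9,x]; d=np.abs(np.diff(c)); M.append((x,r0-8+.5+(d*np.arange(16)).sum()/d.sum() if 0 else r0-7.5+np.argmax(d)))
    M=np.array(M);k=np.polyfit(*M.T,1);k=np.polyfit(*M[abs(M[:,1]-np.polyval(k,M[:,0]))<1].T,1)
    P=onz("top",[(x,np.polyval(k,x)) for x in(135,234)],77);print(nm,P,np.degrees(np.arctan2(*(P[0]-P[1])[[1,0]])))
yaw=ctrl.read_state()["tool_rot"][2];p=ctrl.read_state()["eef_pos"]
R=np.array([[np.cos(yaw),np.sin(yaw)],[np.sin(yaw),-np.cos(yaw)]]);print("tool shift",R.T@(np.array([566.3,-292.2])-p[:2]))
E
```

```text
rod low [[479.3  41.6  13. ]
 [669.3  42.4  13. ]] 0.2666698990769213
194 [50. 53. 51. 54. 52. 46. 67. 83. 73. 72. 71. 73.] [ 73.  73.  72.  73.  75.  96. 121. 127. 131. 130. 130. 130.]
195 [ 54.  58.  54.  51.  47.  52.  89. 102. 101.  97. 100.  98.] [ 97.  99.  98. 100.  99. 105. 107. 115. 126. 130. 131. 132.]
196 [54. 53. 53. 50. 47. 51. 85. 87. 89. 89. 87. 88.] [ 91.  91.  88.  89.  88.  87.  88. 119. 129. 129. 130. 132.]
far [[662.7 254.9  77. ]
 [670.4  40.5  77. ]] 92.05294283389749
near [[476.3 248.7  77. ]
 [476.8  40.2  77. ]] 90.1373101030802
tool shift [ 458.7 -207.1]
```

>>> {"method": "carry_out", "body": {"deltas": [0,0,0,0.051,-0.023,0,-1,0,0,0,0.051,-0.023,0,-1,0,0,0,0.051,-0.023,0,-1,0,0,0,0.051,-0.023,0,-1,0,0,0,0.051,-0.023,0,-1,0,0,0,0.051,-0.023,0,-1,0,0,0,0.051,-0.023,0,-1,0,0,0,0.051,-0.023,0,-1,0,0,0,0.051,-0.023,0,-1,0,0,0,0,0,0,-1]}}

```text
clock: 1.35
eef_pos: [571.0, -286.4, 230.5]
tool_rot: [-3.138, -0.003, 0.3]
force: [-0.1, 0.3, 0.0]
width: 85.6
gripper_force: 0.0
```

>>> {"method": "carry_out", "body": {"deltas": [0,0,-8,0,0,0,-1,0,0,-8,0,0,0,-1,0,0,-8,0,0,0,-1,0,0,-8,0,0,0,-1,0,0,-8,0,0,0,-1,0,0,-8,0,0,0,-1,0,0,-8,0,0,0,-1,0,0,-8,0,0,0,-1,0,0,-1,0,0,0,-1,0,0,0,0,0,0,-1,0,0,0,0,0,0,-1]}}

```text
clock: 2.72
eef_pos: [566.6, -292.9, 231.2]
tool_rot: [-3.141, 0.0, 1.424]
force: [-0.3, 0.0, 0.3]
width: 85.2
gripper_force: 0.0
```

>>> {"method": "carry_out", "body": {"deltas": [0,0,0,0,0,0.04,-1,0,0,0,0,0,0.04,-1,0,0,0,0,0,0.04,-1,0,0,0,0,0,0.04,-1,0,0,0,0,0,0.02,-1,0,0,0,0,0,0.02,-1,0,0,0,0,0,0.01,-1,0,0,0,0,0,0.01,-1,0,0,0,0,0,0,-1,0,0,0,0,0,0,-1]}}

```text
clock: 3.98
eef_pos: [567.3, -293.0, 12.0]
tool_rot: [3.14, 0.0, 1.425]
force: [-0.3, -0.2, 0.2]
width: 85.4
gripper_force: 0.0
```

```bash
python3 - <<'E'
from h import *
t=ctrl.get_image("top");s=ctrl.get_image("side")
a=cv2.resize(t[195:270,325:425],(400,300),interpolation=cv2.INTER_CUBIC)
d=cv2.resize(s[230:335,240:380],(400,300),interpolation=cv2.INTER_CUBIC)
cv2.imwrite("pics/m2.png",cv2.convertScaleAbs(np.hstack([a,d])[:,:,::-1],alpha=1.6))
E
```

```text
(no output)
```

View pics/m2.png

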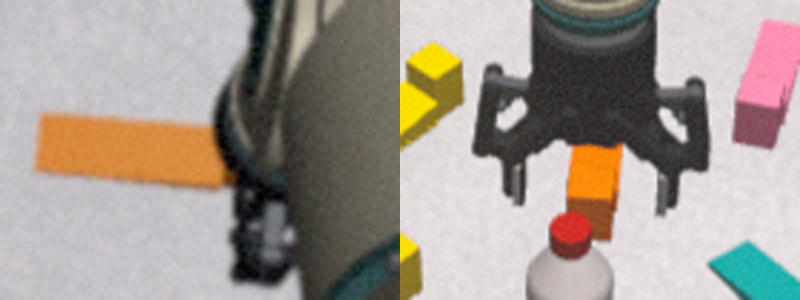

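The fingers straddle the block, which sits at (595,200) in the right-hand crop, and the bottle stands clear behind it. Now I'll close.

>>> {"method": "carry_out", "body": {"deltas": [0,0,0,0,0,0.003,-1,0,0,0,0,0,0,0,0,0,0,0,0,0,0,0,0,0,0,0,0,0.3,0,0,0,0,0,0,0.6,0,0,0,0,0,0,1,0,0,0,0,0,0,1,0,0,0,0,0,0,1,0,0,0,0,0,0,1,0,0,0,0,0,0,1]}}

```text
clock: 5.32
eef_pos: [567.0, -293.0, 8.5]
tool_rot: [3.141, 0.0, 1.425]
force: [0.6, -0.6, 3.8]
width: 29.7
gripper_force: 59.9
```

```bash
cat > w.py <<'E'
from h import *
np.set_printoptions(precision=1,suppress=True)
t=ctrl.get_image("top");s=ctrl.get_image("side")
def tip(n,im,cols=None):
    hs=cv2.cvtColor(im,cv2.COLOR_RGB2HSV);w=cv2.inRange(hs,(5,150,60),(18,255,255))
    k,l,st,_=cv2.connectedComponentsWithStats(w);i=1+np.argmax(st[1:,4]);w=(l==i).astype(np.uint8)
    return w,st[i]
w,st=tip("top",t); x0=st[0]
xs=range(x0+3,x0+30)
up=np.polyfit(xs,[np.where(w[:,x])[0].min()-.5 for x in xs],1);lo=np.polyfit(xs,[np.where(w[:,x])[0].max()+.5 for x in xs],1)
out=[]
for k in(up,lo):
    A,B=[onz("top",[(x,np.polyval(k,x))],4+.16*f)[0] for x,f in((x0-.5,0),(x0+28,65))]
    out.append((A,np.degrees(np.arctan2(*(A-B)[[1,0]]))))
print("top: tip",(out[0][0]+out[1][0])/2,"yaw",out[0][1],out[1][1],"width",np.linalg.norm(out[0][0]-out[1][0]))
w,st=tip("side",s);y0=st[1];rows=range(y0+2,y0+18)
for f in(np.min,np.max):
    k=np.polyfit(rows,[f(np.where(w[r])[0])+(.5 if f is np.max else -.5) for r in rows],1)
    print("side corner",onz("side",[(np.polyval(k,y0),y0-.5)],4)[0])
r=ctrl.read_state();print(r["clock"],r["eef_pos"],r["tool_rot"],r["force"],r["width"])
E
python3 w.py
```

```text
top: tip [ 584.3 -175.4    4. ] yaw 81.81649272221382 81.03464369872825 width 30.76662241208858
side corner [ 556.2 -221.6    4. ]
side corner [ 583.7 -222.9    4. ]
5.425 [ 567.  -292.9    8.5] [3.1 0.  1.4] [ 0.  -0.9  4.6] 29.133270781600867
```

>>> {"method": "carry_out", "body": {"deltas": [0,0,-3,0,0,-0.0003,1,0,0,-3,0,0,0,1,0,0,-2.8,0,0,0,1,0,0,0,0.01,0.005,0,1,0,0,0,0.02,0.0045,0,1,0,0,0,0.03,0,0,1,0,0,0,0.03,0,0,1,0,0,0,0.03,0,0,1,0,0,0,0.03,0,0,1,0,0,0,0.01,0,0,1,0,0,0,0,0,0,1]}}

```text
clock: 6.8
eef_pos: [575.1, -130.6, 8.5]
tool_rot: [-3.141, -0.001, 1.581]
force: [0.5, 1.7, 1.3]
width: 29.1
gripper_force: 59.7
```

```bash
sed -i '/^w,st=tip("side"/,/print("side corner/d' w.py; python3 w.py; python3 - <<'E'
from h import *
t=ctrl.get_image("top");s=ctrl.get_image("side")
a=cv2.resize(t[175:295,190:350],(400,300),interpolation=cv2.INTER_CUBIC)
d=cv2.resize(s[150:255,240:380],(400,300),interpolation=cv2.INTER_CUBIC)
cv2.imwrite("pics/m3.png",cv2.convertScaleAbs(np.hstack([a,d])[:,:,::-1],alpha=1.6))
E
```

```text
Traceback (most recent call last):
  File "w.py", line 10, in <module>
    up=np.polyfit(xs,[np.where(w[:,x])[0].min()-.5 for x in xs],1);lo=np.polyfit(xs,[np.where(w[:,x])[0].max()+.5 for x in xs],1)
                      ~~~~~~~~~~~~~~~~~~~~~~~^^
ValueError: zero-size array to reduction operation minimum which has no identity
```

View pics/m3.png

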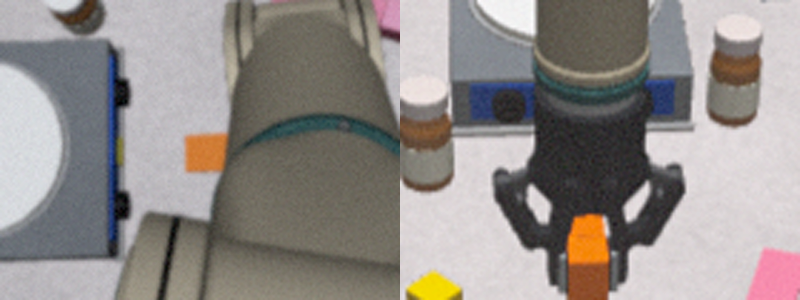

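The top crop shows the wedge tip at full-image pixel (264,236), in line with the yellow mark at (238,235). The front jar at (427,130) in the right-hand crop is well clear. I'll advance while watching the force.

>>> {"method": "carry_out", "body": {"deltas": [0,0,0,0.01,0,0,1,0,0,0,0.01,0,0,1,0,0,0,0.01,0,0,1,0,0,0,0.01,0,0,1,0,0,0,0.008,0,0,1,0,0,0,0.006,0,0,1,0,0,0,0.004,0,0,1,0,0,0,0.004,0,0,1,0,0,0,0.002,0,0,1,0,0,0,0,0,0,1]}}

```text
clock: 8.25
eef_pos: [574.5, -68.7, 8.6]
tool_rot: [3.142, 0.0, 1.579]
force: [0.7, -0.1, -1.5]
width: 29.5
gripper_force: 59.5
```

>>> {"method": "carry_out", "body": {"deltas": [0,0,0,0.003,0,0,1,0,0,0,0.003,0,0,1,0,0,0,0.002,0,0,1]}}

```text
clock: 8.62
eef_pos: [574.5, -60.4, 8.6]
tool_rot: [3.142, -0.0, 1.579]
force: [0.2, -0.1, -1.2]
width: 29.1
gripper_force: 59.5
```

>>> {"method": "carry_out", "body": {"deltas": [0,0,0,0.002,0,0,1,0,0,0,0.002,0,0,1]}}

```text
clock: 8.88
eef_pos: [574.4, -56.6, 8.6]
tool_rot: [3.142, 0.0, 1.579]
force: [0.2, 0.6, -1.5]
width: 29.0
gripper_force: 59.5
```

>>> {"method": "carry_out", "body": {"deltas": [0,0,0,0.002,0,0.0003,1,0,0,0,0.002,0,0,1]}}

```text
clock: 9.12
eef_pos: [574.6, -53.2, 8.5]
tool_rot: [3.141, 0.001, 1.578]
force: [0.1, -1.4, 1.4]
width: 29.2
gripper_force: 59.7
```

>>> {"method": "carry_out", "body": {"deltas": [0,0,0,0.002,0,0,1,0,0,0,0.001,0,0,1]}}

```text
clock: 9.38
eef_pos: [574.5, -49.9, 8.5]
tool_rot: [3.141, 0.0, 1.579]
force: [0.2, -1.6, 2.8]
width: 29.1
gripper_force: 59.8
```

>>> {"method": "carry_out", "body": {"deltas": [0,0,0,0.002,0,0,1,0,0,0,0.001,0,0,1]}}

```text
clock: 9.62
eef_pos: [574.5, -47.0, 8.5]
tool_rot: [3.141, 0.0, 1.579]
force: [-0.4, -2.4, 2.9]
width: 29.0
gripper_force: 59.9
```

>>> {"method": "carry_out", "body": {"deltas": [0,0,0,0.002,0,0,1,0,0,0,0.001,0,0,1]}}

```text
clock: 9.88
eef_pos: [574.4, -43.9, 8.5]
tool_rot: [3.141, 0.0, 1.579]
force: [-1.2, -3.9, 4.4]
width: 29.6
gripper_force: 60.0
```

>>> {"method": "carry_out", "body": {"deltas": [0,0,0,0,0,0,1,0,0,0,0,0,0,1]}}

```text
clock: 10.12
eef_pos: [574.4, -43.8, 8.5]
tool_rot: [3.141, 0.0, 1.579]
force: [-0.9, -3.2, 4.9]
width: 29.4
gripper_force: 60.1
```

>>> {"method": "carry_out", "body": {"deltas": [0,0,0,0.001,0,0,1,0,0,0,0,0,0,1]}}

```text
clock: 10.38
eef_pos: [574.4, -43.2, 8.5]
tool_rot: [3.141, 0.0, 1.578]
force: [0.4, -3.8, 5.6]
width: 28.9
gripper_force: 60.2
```

>>> {"method": "carry_out", "body": {"deltas": [0,0,0,0.001,0,0,1,0,0,0,0,0,0,1]}}

```text
clock: 10.62
eef_pos: [574.4, -42.2, 8.5]
tool_rot: [3.141, 0.001, 1.578]
force: [-0.1, -4.3, 4.7]
width: 29.3
gripper_force: 60.2
```

>>> {"method": "carry_out", "body": {"deltas": [0,0,0,0.001,0,-0.0001,1,0,0,0,0.001,0,0,1]}}

```text
clock: 10.88
eef_pos: [574.3, -40.0, 8.5]
tool_rot: [3.141, 0.0, 1.579]
force: [0.4, -4.2, 4.6]
width: 29.4
gripper_force: 60.2
```

>>> {"method": "carry_out", "body": {"deltas": [0,0,0,0.001,0,0,1,0,0,0,0.001,0,0,1]}}

```text
clock: 11.12
eef_pos: [574.3, -37.9, 8.5]
tool_rot: [3.141, 0.0, 1.579]
force: [-0.6, -4.0, 5.4]
width: 29.3
gripper_force: 60.2
```

>>> {"method": "carry_out", "body": {"deltas": [0,0,0,0.001,0,0,1,0,0,0,0.001,0,0,1]}}

```text
clock: 11.38
eef_pos: [574.3, -35.9, 8.5]
tool_rot: [3.141, 0.0, 1.579]
force: [0.7, -5.0, 6.0]
width: 29.4
gripper_force: 60.2
```

>>> {"method": "carry_out", "body": {"deltas": [0,0,0,0,0,-0.0003,1,0,0,0,0,0,0,1]}}

```text
clock: 11.62
eef_pos: [574.1, -34.8, 8.5]
tool_rot: [-3.141, -0.001, 1.58]
force: [0.6, -1.6, 2.5]
width: 29.6
gripper_force: 59.8
```

>>> {"method": "carry_out", "body": {"deltas": [0,0,0,0.001,0,0,1,0,0,0,0.001,0,0,1]}}

```text
clock: 11.88
eef_pos: [574.0, -33.3, 8.5]
tool_rot: [-3.141, -0.0, 1.579]
force: [-0.4, -0.8, 1.4]
width: 29.4
gripper_force: 59.8
```

>>> {"method": "carry_out", "body": {"deltas": [0,0,0,0.001,0,0,1,0,0,0,0.001,0,0,1]}}

```text
clock: 12.12
eef_pos: [573.9, -31.2, 8.5]
tool_rot: [-3.141, -0.0, 1.579]
force: [-0.1, -0.5, -0.4]
width: 29.3
gripper_force: 59.7
```

Confirmed: that force was only bench drag, and the wedge isn't touching the edge yet. Continuing.

>>> {"method": "carry_out", "body": {"deltas": [0,0,0,0.002,0,0.0001,1,0,0,0,0.001,0,0,1]}}

```text
clock: 12.38
eef_pos: [574.0, -28.5, 8.5]
tool_rot: [-3.141, -0.0, 1.579]
force: [0.5, -2.2, -0.3]
width: 29.3
gripper_force: 59.6
```

>>> {"method": "carry_out", "body": {"deltas": [0,0,0,0.002,0,0,1,0,0,0,0.001,0,0,1]}}

```text
clock: 12.62
eef_pos: [573.9, -27.2, 8.6]
tool_rot: [-3.141, 0.002, 1.578]
force: [-1.0, -4.5, 0.1]
width: 29.3
gripper_force: 59.5
```

>>> {"method": "carry_out", "body": {"deltas": [0,0,0,0.002,0,0,1,0,0,0,0.001,0,0,1]}}

```text
clock: 12.88
eef_pos: [573.9, -26.0, 8.7]
tool_rot: [-3.141, 0.004, 1.577]
force: [-1.2, -9.8, 0.8]
width: 29.2
gripper_force: 59.6
```

>>> {"method": "carry_out", "body": {"deltas": [0,0,0,0,0,0,1,0,0,0,0,0,0,1]}}

```text
clock: 13.12
eef_pos: [573.8, -26.0, 8.7]
tool_rot: [-3.141, 0.004, 1.577]
force: [-0.7, -8.2, 0.6]
width: 29.3
gripper_force: 59.6
```

>>> {"method": "carry_out", "body": {"deltas": [0,0,0,0.001,0,0,1,0,0,0,0,0,0,1]}}

```text
clock: 13.38
eef_pos: [573.8, -25.8, 8.7]
tool_rot: [-3.141, 0.004, 1.576]
force: [0.0, -8.6, 1.5]
width: 29.3
gripper_force: 59.6
```

>>> {"method": "carry_out", "body": {"deltas": [0,0,0,0.001,0,0,1,0,0,0,0,0,0,1]}}

```text
clock: 13.62
eef_pos: [573.8, -25.5, 8.8]
tool_rot: [-3.141, 0.005, 1.575]
force: [-0.4, -11.1, 0.9]
width: 29.3
gripper_force: 59.7
```

>>> {"method": "carry_out", "body": {"deltas": [0,0,0,0.001,0,0,1,0,0,0,0,0,0,1]}}

```text
clock: 13.88
eef_pos: [573.7, -25.1, 8.8]
tool_rot: [-3.141, 0.006, 1.575]
force: [0.2, -10.7, 0.7]
width: 29.4
gripper_force: 59.7
```

>>> {"method": "carry_out", "body": {"deltas": [0,0,0,0.001,0,0,1,0,0,0,0,0,0,1]}}

```text
clock: 14.12
eef_pos: [573.7, -24.8, 8.8]
tool_rot: [-3.141, 0.007, 1.575]
force: [-0.1, -13.1, 0.9]
width: 29.2
gripper_force: 59.8
```

>>> {"method": "carry_out", "body": {"deltas": [0,0.4,0,0,0,0.0003,1,0,0,0,0,0,0,1]}}

```text
clock: 14.38
eef_pos: [573.7, -24.4, 8.5]
tool_rot: [-3.141, -0.001, 1.575]
force: [-0.7, -11.9, 1.2]
width: 29.3
gripper_force: 59.9
```

```bash
python3 - <<'E'
from cell import ctrl
r=ctrl.read_state();print(r["eef_pos"],r["tool_rot"],r["force"],r["torque"])
E
```

```text
[573.73558056 -24.36474614   8.54083672] [-3.14065170e+00 -1.07808643e-03  1.57484507e+00] [ -0.7115866  -11.86444183   1.22392409] [-2.47242013 -0.02696675  0.0253002 ]
```

>>> {"method": "carry_out", "body": {"deltas": [0,0.05,0,0.001,0,0,1,0,0,0,0,0,0,1]}}

```text
clock: 14.62
eef_pos: [573.7, -24.1, 8.5]
tool_rot: [-3.141, -0.001, 1.574]
force: [0.5, -12.8, 1.0]
width: 29.4
gripper_force: 59.8
```

>>> {"method": "carry_out", "body": {"deltas": [0,0,0,0,0,0,1,0,0,0,0,0,0,1]}}

```text
clock: 14.88
eef_pos: [573.7, -24.1, 8.5]
tool_rot: [-3.14, -0.001, 1.574]
force: [-0.7, -13.4, 2.6]
width: 29.5
gripper_force: 59.8
```

>>> {"method": "carry_out", "body": {"deltas": [0,0.05,0,0.001,0,0,1,0,0,0,0,0,0,1,0,0,0,0,0,0,1]}}

```text
clock: 15.25
eef_pos: [573.7, -23.6, 8.5]
tool_rot: [-3.14, -0.001, 1.574]
force: [-0.1, -14.5, 1.2]
width: 28.9
gripper_force: 59.8
```

>>> {"method": "carry_out", "body": {"deltas": [0,0,0,-0.002,0,0,1,0,0,0,0,0,0,1]}}

```text
clock: 15.5
eef_pos: [573.7, -23.6, 8.5]
tool_rot: [-3.141, -0.004, 1.575]
force: [-0.1, -10.6, 2.7]
width: 29.4
gripper_force: 59.8
```

>>> {"method": "carry_out", "body": {"deltas": [0,-0.25,0,-0.002,0,0,1,0,0,0,0,0,0,1]}}

```text
clock: 15.75
eef_pos: [573.8, -23.7, 8.5]
tool_rot: [-3.141, -0.001, 1.576]
force: [-1.0, -6.6, 2.4]
width: 29.2
gripper_force: 59.8
```

>>> {"method": "carry_out", "body": {"deltas": [0,-0.2,0,-0.002,0,0,1,0,0,0,0,0,0,1]}}

```text
clock: 16.0
eef_pos: [573.8, -23.8, 8.5]
tool_rot: [-3.141, 0.0, 1.578]
force: [-1.6, -5.6, 4.3]
width: 29.4
gripper_force: 59.9
```

>>> {"method": "carry_out", "body": {"deltas": [0,-0.1,0,-0.0015,0,-0.0002,1,0,0,0,0,0,0,1]}}

```text
clock: 16.25
eef_pos: [574.0, -23.8, 8.5]
tool_rot: [-3.141, 0.0, 1.579]
force: [-1.3, -2.9, 2.8]
width: 29.1
gripper_force: 59.7
```

>>> {"method": "carry_out", "body": {"deltas": [0,0,0,0,0,0,0.2,0,0,0,0,0,0,0,0,0,0,0,0,0,-0.4,0,0,0,0,0,0,-0.4,0,0,0,0,0,0,-0.4]}}

```text
clock: 16.88
eef_pos: [574.2, -24.1, 8.5]
tool_rot: [3.141, 0.001, 1.579]
force: [1.0, 0.4, 1.7]
width: 60.0
gripper_force: 0.0
```

```bash
python3 - <<'E'
from h import *
t=ctrl.get_image("top");s=ctrl.get_image("side")
a=cv2.resize(t[175:295,190:350],(400,300),interpolation=cv2.INTER_CUBIC)
d=cv2.resize(s[150:255,240:380],(400,300),interpolation=cv2.INTER_CUBIC)
cv2.imwrite("pics/m4.png",cv2.convertScaleAbs(np.hstack([a,d])[:,:,::-1],alpha=1.6))
E
```

```text
(no output)
```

View pics/m4.png

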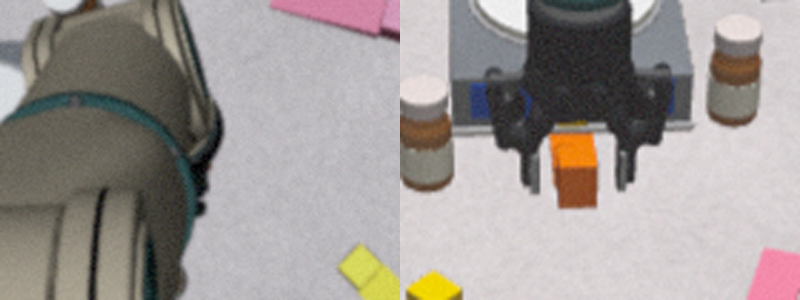

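The fingers are open and clear on both sides of the block at (575,170), and the jars stand. I'll lift straight up and back away.

>>> {"method": "carry_out", "body": {"deltas": [0,0,0,0,0,-0.005,-0.4,0,0,0,0,0,-0.01,-0.4,0,0,0,0,0,-0.02,-0.4,0,0,0,0,0,-0.03,-0.4,0,0,0,0,0,-0.04,-0.4,0,0,0,0,0,-0.04,-0.4,0,0,0,0,0,-0.04,-0.4,0,0,0,-0.04,0,-0.02,-0.4,0,0,0,-0.05,0,0,-0.4,0,0,0,-0.05,0,0,-0.4,0,0,0,-0.05,0,0,-0.4,0,0,0,-0.03,0,0,-0.4]}}

```text
clock: 18.48
eef_pos: [575.0, -247.7, 214.5]
tool_rot: [3.141, 0.003, 1.575]
force: [0.6, -0.3, -0.0]
width: 59.8
gripper_force: 0.0
```

```bash
python3 - <<'E'
from h import *
t=ctrl.get_image("top");s=ctrl.get_image("side")
a=cv2.resize(t[175:295,190:350],(400,300),interpolation=cv2.INTER_CUBIC)
d=cv2.resize(s[150:255,240:380],(400,300),interpolation=cv2.INTER_CUBIC)
cv2.imwrite("pics/m5.png",cv2.convertScaleAbs(np.hstack([a,d])[:,:,::-1],alpha=1.6))
E
```

```text
(no output)
```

View pics/m5.png

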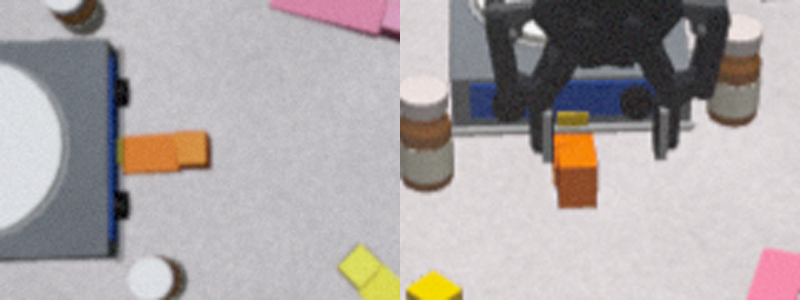

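The wedge sits under the yellow mark, square to the edge, with its block at top-view pixel (267,235). The jars haven't moved and the gripper is clear, so I'm handing in.

```bash
python3 - <<'E'
from h import *
print(onz("top",[(267.4,234.6)],42))
print(ctrl.finish_job())
E
```

```text
[[571.89768764 -26.33614133  42.        ]]
the job is handed in; nothing more can be done
None
```

The orange wedge is under the middle of the hotplate's front edge, flat and straight; I pushed it to about 14 N, let go, moved the arm clear without shifting the bottles, and handed the job in at about 18.5 s (no verdict was returned).

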